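# Set the hob four clicks up and start it

### The arm

A 6-joint arm with a two-finger parallel gripper is mounted at the origin on the work surface. World frame = base frame: x ahead of the robot, y to its left, z up, the work surface at z = 0. Lengths are in mm, angles in degrees, forces in N, time in s.
With the tool pointing down it reaches from about 350 to 850 mm from the base axis. Payload 8.1 kg.
Tool frame: the origin (TCP) lies between the finger pads; the fingertips stand r.nose_length ahead of it and the grasp point (between the pads) lies 3 mm ahead of it (r.nose_length is the distance from the TCP to the fingertips, in mm); x points along the fingers, y is the direction in which the jaws open and shut, and the axes are right-handed (so a half turn about x gives the same grasp; the last joint's range is limited). The gripper opens to 85 mm and grips with 20 to 120 N. Pads are 22 mm wide; open, the fingers measure 114 mm over their backs; the gripper's body (76 mm by 85 mm) begins 54 mm behind the grasp point. The pads swing forward as they close: fully open they stand 13 mm farther back than shut.
Start: joints at [60.768, 7.471, 85.268, -0, 87.261, -4.893], TCP at [247.263, 546.687, 253.292] pointing down, gripper open.
Joint ranges: [-169.43, 169.43], [-51.17, 129.36], [1.28, 143.12], [-76.62, 256.62], [0, 156.53], [-152.29, 152.29]. Speed limits (degrees/s): [136.94, 136.94, 159.86, 180, 180, 180].

### API

Orientations are given as [roll, pitch, yaw] about the fixed x, y, z axes, in that order (R = Rz(yaw) Ry(pitch) Rx(roll)).
In Python, from bench import sense, optics, order, r gives the robot as it stands.
- The arm moves only by the tool carry_out, never from a script. Its argument "commands" is one flat list of numbers, 7 for each row, row after row: the shift along the tool's x, y, z in m, then the turn, a rotation vector about the tool's x, y, z in degrees, then the closure, from -1 (fully open) to 1 (shut), so that 0 is half open. A call has 1 to 12 rows; each row is the pose to reach, as a shift and turn from the pose measured when the call began, along the tool's axes at that moment; what a row does not reach only later rows make up. A row lasts 1/8 s, in which the tool goes at most 62.5 mm and 10.7 degrees, less where a joint would pass 70% of its speed; a pose out of reach is approached as far as the arm can. A call with a gripper value outside its range is refused whole. The fingers move at their own pace and stop on an object; "grip_force" is the grip in N (left out, the last holds). Time passes only in rows, so rows that repeat a pose let the fingers close. It gives the time, the measured TCP pose, the force and the opening at its end, in the units of the state.
- sense(): the state, without advancing time (a new reading comes with each control period).
- optics.snapshot(name): name is "scene" or "top" or "wrist"; returns (picture, depth): 400x640x3 uint8, red, green, blue; 400x640 float32, mm along the optical axis (not along the pixel's ray), 0 where there is no reading.
- optics.calibration(name): a dict with "mtx" (3x3 intrinsics, pixels), "extrinsics" (4x4, takes a point from camera to world coordinates). Camera axes: x right, y up, looking along -z (the intrinsics and any distortion apply to the point x, -y, -z); pixel columns grow to the right and rows downward; lengths in mm; the calibration is good to about 2 mm. A picture is of the moment at which its call begins: read the wrist's pose just before it. calibration takes no time and is no camera call; for the wrist camera it gives the pose at the moment of the call.
- order.hand_in(): hands the job in, once; it reports no verdict.
The state is a dict: "time": time; "joint_pos": joint angles; "qd": joint speeds; "joint_efforts": joint torques, N m; "tool_pos": TCP position; "tcp_rot": TCP orientation; "ft_force": force on the tool from outside, world axes, zero at the start; "wrist_torque": the same for the moment, N m; "finger_gap": finger opening in mm.
Only numpy, scipy, OpenCV 4.12 (cv2) and the standard library are available. Lean on these libraries where they do the work, as an engineer would, in place of code of your own. Each camera call takes 0.05 s, during which the arm holds its last target. There are 200 camera calls.

### The job

The hob under the milk pan has to be set to its fourth level and started: put a fingertip against the side of the bar on the control dial and push it round clockwise (seen from above) exactly four clicks from where it stands, never past the fourth, touching the bar from one side only and not pinching it. When it rests in the fourth click, take the finger off the dial, push the larger of the two round keys fully down and let it come up again. Leave the smaller key and everything standing around alone.

Things in the scene. Friction and masses are not known exactly. Their poses are not given: they have to be found in the camera images.
- hob: Portable induction hob, black with a steel control panel along its front, 400 mm deep (x), 320 wide (y), 60 high, fixed; origin under its centre, on the table. Its front faces its own -x. Dial, larger key and smaller key stand on the flat panel 60 mm above the table, in a row at x = -0.150 from the origin, at y = -0.1, 0 and 0.1, in an order that changes.
- dial_base: Fixed dark round bezel of the control dial, 82 mm across, 6 mm high, origin under its centre on the panel, on the dial's upright axis. In it turns a steel skirt 70 mm across whose top is 9 mm above the panel.
- dial_top (a point): Centre of the top of the dial's bar, on the dial's axis, 91 mm above the table; turns with the dial; z up, x along the bar. The straight bar stands across the skirt: 66 mm long (x), 14 thick (y), from 9 to 31 mm above the panel, black, with rubber flanks and ends and a thin white line on top at its +x end. It starts in any direction.
- dial (a joint): Angle of the dial, rad: 0 at the start, growing clockwise seen from above. Endless, 12 even click-stops to the turn (one click 0.524 rad); starts resting in one. Pushing over a click takes 0.07 to 0.12 N m, hardest a quarter of the way (3 to 5 N at 25 mm from the axis); past halfway it snaps into the next click and stays.
- grip_a: Rubber facing of the bar: covers its long flank on the +y side and its end on the +x side (axes of point dial_top), 2.5 mm thick. Origin on the dial's axis, 25 mm below the bar's top. Clockwise the bar is pushed on this flank near its +x end, or on the other facing near the -x end.
- grip_b: The like facing of the other long flank (-y) and the other end (-x). Origin as grip_a.
- start_key_top (a point): Centre of the top of the larger round key (start), 28 mm across, top 11 mm above the panel (71 mm above the table) when up, in a 5 mm high ring 38 mm across.
- start_key (a joint): Travel of the larger key, m: 0 up, 0.004 fully down. Spring return; starts to move at 1.5 N, fully down at 5 N.
- timer_key_top (a point): Centre of the top of the smaller round key (timer), 14 mm across, top at the same height as the larger key's, in a ring 24 mm across. To be left alone.
- timer_key (a joint): Travel of the smaller key, m: 0 up, 0.004 fully down.
- pan: Lidded steel pan, 196 mm across, 65 mm to the lid and 83 mm to its black knob, with a loop handle at each side (244 mm over them), loose on the hob's glass; origin under its centre, about 215 mm behind the row of controls. Stays put.
- rennet_bottle: Small amber bottle with white cap, 42 mm across, 95 mm high, loose on the table to one side of the hob's front; origin under its centre. Stays put.
- paper_cup: Empty paper cup, 72 mm across the rim, 85 mm high, loose on the table to the other side of the hob's front; origin under its centre. Stays put.
- thermometer: Probe thermometer lying on the table in front of the hob, 24 mm wide, 20 mm high, 200 mm long with its probe; origin under its white grip. Stays put.
- mould_0: Blue basket mould for cheese, open at the top, 92 mm across the rim, 85 mm high, loose on the white drip tray at the left; origin under its centre. Stays put.
- mould_1: A second such mould, loose on the drip tray, further from the robot. Stays put.
- tape_dispenser: Small clear tape dispenser with a white roll, 100 mm long, 30 mm wide, 59 mm high, loose on the table at the right; origin under its centre. Stays put.

How it is judged:
By the outcome, as a careful person would: the job done as asked, in the order asked, and still so for the second after the job is handed in, with the robot touching nothing.
It also fails if it takes over 61 s, if anything falls off the work surface, if the arm or the gripper's body presses on something with over 40 N, if the wrist force passes 120 N, or if a joint passes its speed limit or range.

## Working session

There is one attempt and no reset: what is moved stays moved. The work goes in short steps, Python scripts to look and compute and a tool call to move; the robot and the scene stay as the last step left them, time stands still between calls to the robot, and variables do not carry over. Pictures are saved under pics/ and viewed, about 8 in all and at most 12, crops included, and the job is handed in when it is done.

Besides the shell and the picture viewer there is one more tool, called after "Request:" as name(argument=value, ...) on one line, values as JSON. carry_out: Moves the arm, as the interface text tells. Its arguments: {"type":"object","properties":{"commands":{"type":"array","items":{"type":"number"}},"grip_force":{"type":"number"}},"required":["commands"]}

```bash
mkdir -p pics; ls
cat > h.py <<'E'
import numpy as np, cv2
from bench import sense, optics, order, r
def snap(n):
    p,d=optics.snapshot(n); c=optics.calibration(n); np.savez(f'{n}.npz',p=p,d=d,K=c['mtx'],E=c['extrinsics']); return p,d,np.array(c['mtx']),np.array(c['extrinsics'])
def load(n):
    z=np.load(f'{n}.npz'); return z['p'],z['d'],z['K'],z['E']
def ray(u,v,K,E,z):
    q=np.linalg.solve(K,[u,v,1.]); w=E[:3,:3]@[q[0],-q[1],-q[2]]; o=E[:3,3]; return o+w*(z-o[2])/w[2]
def proj(P,K,E):
    c=np.linalg.inv(E)@np.append(P,1); q=K@[c[0],-c[1],-c[2]]; return q[:2]/q[2]
E
python3 - <<'E'
from h import *
print(optics.calibration('top')); print(r.nose_length, sense())
for n in ['top','scene']:
    p,d,K,E=snap(n); cv2.imwrite(f'pics/{n}0.png',p[...,::-1])
E
```

```text
pics
{'mtx': array([[470.1346138 ,   0.        , 326.54098092],
       [  0.        , 470.1346138 , 198.10451593],
       [  0.        ,   0.        ,   1.        ]]), 'extrinsics': array([[ 1.34256129e-02,  9.87247035e-01, -1.58628636e-01,
         3.76089618e+02],
       [-9.99902952e-01,  1.26652715e-02, -5.80322810e-03,
         1.89667604e+00],
       [-3.72014500e-03,  1.58691153e-01,  9.87321264e-01,
         1.47355575e+03],
       [ 0.00000000e+00,  0.00000000e+00,  0.00000000e+00,
         1.00000000e+00]])}
22.0 {'time': 0.0, 'joint_pos': array([ 6.07670730e+01,  7.51365114e+00,  8.53320759e+01,  1.10501087e-03,
        8.72628456e+01, -4.89394376e+00]), 'qd': array([-0.08912659, -0.00603665,  0.02703214,  0.00766083,  0.06636191,
        0.01592877]), 'joint_efforts': array([ 1.51939485e-04, -5.69410086e+01, -5.00547802e+01, -1.43525563e-04,
        1.50642759e-02, -1.50297575e-05]), 'tool_pos': array([247.00052075, 546.21355588, 252.23279937]), 'tcp_rot': array([ -95.47633923,   89.8914217 , -119.81537624]), 'ft_force': array([ 0.32129182, -0.06044553,  0.47200083]), 'wrist_torque': array([-0.00998609,  0.02040464, -0.00668083]), 'finger_gap': 85.71894082699943}
```

View pics/top0.png

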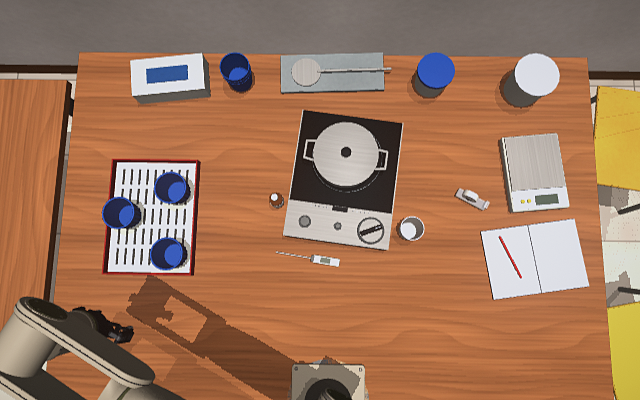

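View pics/scene0.png

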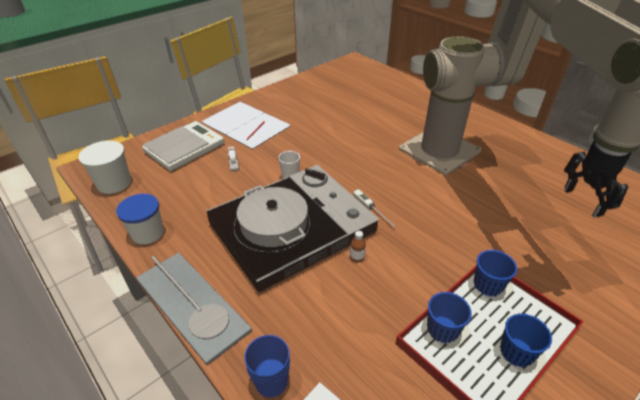

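Top view: the dial is at about (371,230) with the cup beside it at (411,229), the large key at (305,221) and the small key at (338,226). Next I compute rough positions, then move the wrist camera over the panel.

Run:
```python
from h import *
p,d,K,E=load('top')
for n,u,v,z in [('dial',371,230,70),('start',305,221,71),('timer',338,226,71),('cup',411,229,85),('bottle',277,199,90)]: print(n,ray(u,v,K,E,z).round(1))
c=optics.calibration('wrist'); s=sense()
from scipy.spatial.transform import Rotation as R
Rt=R.from_euler('xyz',s['tcp_rot'],degrees=True).as_matrix(); print(Rt.round(3))
Ew=np.array(c['extrinsics']); print(c['mtx'], (Rt.T@(Ew[:3,3]-s['tool_pos'])).round(1), (Rt.T@Ew[:3,:3]).round(3))
```

```text
dial [ 506.7 -124.1   70. ]
start [531.1  73.8  71. ]
timer [517.3 -25.3  71. ]
cup [ 509.8 -241.    85. ]
bottle [593.8 157.7  90. ]
[[-0.001  0.412  0.911]
 [-0.001  0.911 -0.412]
 [-1.    -0.002 -0.   ]]
[[301.94289109   0.         320.32817974]
 [  0.         301.94289109 202.63994833]
 [  0.           0.           1.        ]] [-122.1   -0.8  -77.6] [[-0.     0.304 -0.953]
 [ 1.     0.    -0.   ]
 [ 0.    -0.953 -0.304]]
```

Request:
carry_out(commands=[0.072, -0.442, 0.494, 72.7, 0, 0, 1, 0.072, -0.442, 0.494, 72.7, 0, 0, 1, 0.072, -0.442, 0.494, 72.7, 0, 0, 1, 0.072, -0.442, 0.494, 72.7, 0, 0, 1, 0.072, -0.442, 0.494, 72.7, 0, 0, 1, 0.072, -0.442, 0.494, 72.7, 0, 0, 1, 0.072, -0.442, 0.494, 72.7, 0, 0, 1, 0.072, -0.442, 0.494, 72.7, 0, 0, 1, 0.072, -0.442, 0.494, 72.7, 0, 0, 1, 0.072, -0.442, 0.494, 72.7, 0, 0, 1, 0.072, -0.442, 0.494, 72.7, 0, 0, 1, 0.072, -0.442, 0.494, 72.7, 0, 0, 1], grip_force=30)

```text
time: 1.6
tool_pos: [514.9, -62.8, 180.0]
tcp_rot: [-49.0, 89.8, -146.2]
ft_force: [0.3, 0.4, 0.6]
finger_gap: 0.3
```

Request:
carry_out(commands=[0, 0, 0, 0, 0, 0, 1, 0, 0, 0, 0, 0, 0, 1, 0, 0, 0, 0, 0, 0, 1])

```text
time: 1.98
tool_pos: [514.8, -61.9, 180.2]
tcp_rot: [-45.9, 89.8, -143.1]
ft_force: [0.0, -0.3, 0.4]
finger_gap: 0.1
```

Run:
```python
from h import *
s=sense(); print({k:np.round(s[k],2) for k in ['time','tool_pos','tcp_rot','ft_force','finger_gap','joint_pos']})
p,d,K,E=snap('wrist'); cv2.imwrite('pics/w0.png',p[...,::-1])
```

```text
{'time': np.float64(1.98), 'tool_pos': array([514.83, -61.88, 180.17]), 'tcp_rot': array([ -45.94,   89.85, -143.12]), 'ft_force': array([ 0.04, -0.33,  0.42]), 'finger_gap': np.float64(0.11), 'joint_pos': array([-12.44,  -2.4 , 103.17,  -0.12,  79.33,  -5.24])}
```

View pics/w0.png

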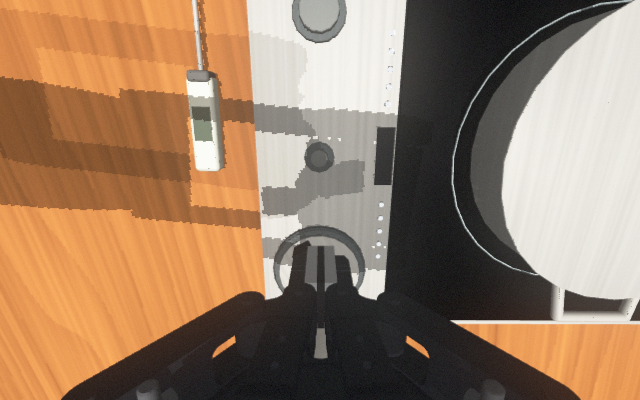

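The start key is at (319,8), the timer key at (319,157) and the dial at (319,265), partly hidden by the fingers. I shift 100 mm along tool z to uncover the dial.

Request:
carry_out(commands=[0, 0, 0.09, 0, 0, 0, 1, 0, 0, 0.09, 0, 0, 0, 1, 0, 0, 0.09, 0, 0, 0, 1, 0, 0, 0.09, 0, 0, 0, 1])

```text
time: 2.52
tool_pos: [503.7, -150.5, 180.5]
tcp_rot: [-49.7, 89.9, -146.9]
ft_force: [-0.2, -0.4, -0.7]
finger_gap: -0.2
```

Run:
```python
from h import *
p,d,K,E=load('wrist')
for (u,v) in [(319,8),(319,157)]: print(ray(u,v,K,E,71).round(1), d[v,u])
# finger tip depth
from scipy.spatial.transform import Rotation as R
T=np.array([514.83,-61.88,180.17])
for v in range(240,300,6):
  for u in (308,332):
    z=d[v,u]; q=np.linalg.solve(K,[u,v,1.]); P=E[:3,:3]@(np.array([q[0],-q[1],-q[2]])*z)+E[:3,3]; print(u,v,z.round(1),(P-T).round(1))
s=sense(); print(s['tool_pos'].round(1))
p,d,K,E=snap('wrist'); cv2.imwrite('pics/w1.png',p[...,::-1])
```

```text
[531.4  76.3  71. ] 199.28079
[518.8 -22.3  71. ] 229.00642
308 240 253.7 [ -14.1  -28.7 -110. ]
332 240 253.7 [   5.9  -31.3 -110. ]
308 246 151.6 [ -4.7  10.8 -15.7]
332 246 151.8 [  7.2   9.2 -15.9]
308 252 145.9 [-4.5 10.5 -9.6]
332 252 145.8 [ 7.   9.1 -9.5]
308 258 138.7 [-4.1 11.2 -2.3]
332 258 139.8 [ 6.8  9.3 -3.3]
308 264 0.0 [ 10.1  76.6 122. ]
332 264 133.9 [6.6 9.6 2.9]
308 270 129.9 [-3.8 10.5  7.2]
332 270 130.6 [6.4 8.8 6.6]
308 276 124.9 [-3.6 10.7 12.4]
332 276 124.6 [ 6.3  9.6 12.6]
308 282 121.4 [-3.5 10.2 16.2]
332 282 120.0 [ 6.1  9.8 17.3]
308 288 115.4 [-3.1 11.4 22.1]
332 288 114.4 [ 6.  10.8 22.9]
308 294 111.9 [-2.9 11.2 25.8]
332 294 111.0 [ 5.9 10.6 26.6]
[ 503.7 -150.5  180.5]
```

View pics/w1.png

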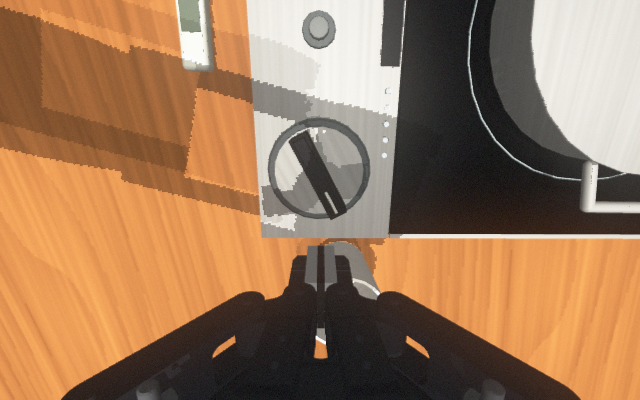

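The bar's ends are at about (296,137) and (338,214), with the white line at the lower-right end (335,203). The bezel is centred near (319,168). I'll measure by depth: bar-top points, skirt and bezel.

Run:
```python
from h import *
p,d,K,E=load('wrist')
g=p.astype(int)
vv,uu=np.mgrid[110:230,260:380]
q=np.linalg.solve(K,np.stack([uu.ravel(),vv.ravel(),np.ones(uu.size)]))*d[110:230,260:380].ravel()
P=(E[:3,:3]@np.array([q[0],-q[1],-q[2]])).T+E[:3,3]
z=P[:,2]; print(np.percentile(z[z>40],[5,50,95,99]).round(1))
for lo,hi in [(86,96)]:
    m=(z>lo)&(z<hi)
    X=P[m][:,:2]; rect=cv2.minAreaRect(X.astype(np.float32)); print(m.sum(),rect, np.median(z[m]))
    print(cv2.boxPoints(rect).round(1))
# colour: dark mask cast on z=91
m=(g[110:230,260:380].max(2)<60).astype(np.uint8)
n,l,st,c=cv2.connectedComponentsWithStats(m); k=1+np.argmax(st[1:,4]); print(st[k])
ys,xs=np.nonzero(l==k); X=np.array([ray(a+260,b+110,K,E,91)[:2] for a,b in zip(xs,ys)],np.float32); print(cv2.minAreaRect(X))
# white line
w=(g[110:230,260:380].min(2)>150)&(z.reshape(120,120)>84); ys,xs=np.nonzero(w); print('white',len(xs),ray(xs.mean()+260,ys.mean()+110,K,E,91).round(1) if len(xs) else 0)
# bezel: mid-grey ring outline z=66
h=cv2.cvtColor(p,cv2.COLOR_RGB2GRAY); print('row168',h[168,260:385:2]); print('col319',h[108:228:2,319])
cv2.imwrite('pics/c1.png',cv2.resize(p[100:240,240:400,::-1],None,fx=4,fy=4,interpolation=cv2.INTER_NEAREST))
```

```text
[60.6 67.2 92.2 93.4]
1773 ((505.8154602050781, -122.0753173828125), (13.999628067016602, 65.81358337402344), 20.07992935180664) 91.76652816212518
[[ 487.9  -93.6]
 [ 510.5 -155.4]
 [ 523.7 -150.6]
 [ 501.1  -88.8]]
[  44   22   43   87 1181]
((506.4036560058594, -121.84777069091797), (14.657588005065918, 64.61618041992188), 19.4427547454834)
white 70 [ 515.2 -123.8   91. ]
row168 [213 213 219 213  98 115 117 138 215 211 218 219 221 220 217 216 211 212
 219 217 218 186  58  48  53  53  54  51  51  52  48  53  48  73 127 127
 128 125 128 135 137 132 129 128 124 124 127 128 129 126 127 124  75  94
  82 149 167 166 166 169 168 167 164]
col319 [169 168 170 168 142  91  92  98  96  97 171 169 169 168 166 168 167 135
 131 129 132 129 131  98  60  51  54  52  53  52  52  48  48  51  51  49
  47  50  54  44  47  49  46  49  48  50 143 161 164 163 161 161 159  96
  90  91 154 154 154 157]
```

View pics/c1.png

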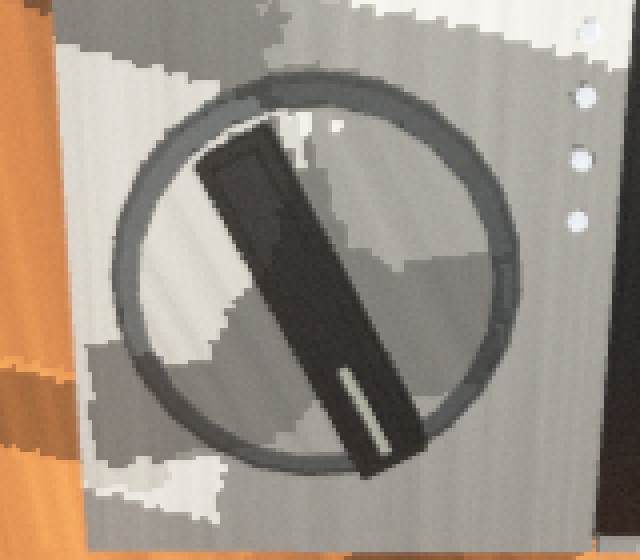

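Bar top: centre (506.0,-122.0), 14.0×65.8 mm at z ≈ 91, which matches the given sizes. The white-line (+x) end points at about -70°. I'll push on the +y flank near the +x end with the tool's -z face, where the finger half-width is 11 mm, and orbit about the dial axis.

```bash
cat >> h.py <<'E'
from scipy.spatial.transform import Rotation as R
C=np.array([506.0,-122.0])
u=lambda a: np.array([np.cos(np.radians(a)),np.sin(np.radians(a))])
def target(pos,zyaw):   # tool z at zyaw in plan, x down
    z=np.append(u(zyaw),0); x=np.array([0,0,-1.]); return np.array(pos,float),np.column_stack([x,np.cross(z,x),z])
def rows(ts):
    s=sense(); T=s['tool_pos']; R0=R.from_euler('xyz',s['tcp_rot'],degrees=True).as_matrix()
    print('t',s['time'],T.round(1),'zyaw',np.degrees(np.arctan2(R0[1,2],R0[0,2])).round(1),'F',s['ft_force'].round(2),'j6',s['joint_pos'][5].round(1))
    for P,Q in ts:
        print(np.round(R0.T@(P-T)/1e3,4).tolist(), R.from_matrix(R0.T@Q).as_rotvec(degrees=True).round(1).tolist())
def dial(phi,gap,z,rad=25): # bar +x direction phi, clearance to flank
    return target(np.append(C+rad*u(phi)+(18+gap)*u(phi+90),z),phi+90)
E
python3 - <<'E'
from h import *
rows([dial(-70,8,140)])
E
```

```text
t 2.575 [ 503.7 -150.3  180.4] zyaw -97.1 F [ 0.6   0.13 -0.37] j6 -15.0
[0.0403, 0.0333, -0.018] [-117.1, -0.1, 0.2]
```

Request:
carry_out(commands=[0.03, 0.033, -0.018, -117, 0, 0, 1, 0.03, 0.033, -0.018, -117, 0, 0, 1, 0.03, 0.033, -0.018, -117, 0, 0, 1, 0.03, 0.033, -0.018, -117, 0, 0, 1, 0.03, 0.033, -0.018, -117, 0, 0, 1, 0.03, 0.033, -0.018, -117, 0, 0, 1, 0.03, 0.033, -0.018, -117, 0, 0, 1, 0.03, 0.033, -0.018, -117, 0, 0, 1, 0.03, 0.033, -0.018, -117, 0, 0, 1, 0.03, 0.033, -0.018, -117, 0, 0, 1, 0.03, 0.033, -0.018, -117, 0, 0, 1, 0.03, 0.033, -0.018, -117, 0, 0, 1])

```text
time: 4.08
tool_pos: [538.8, -135.4, 150.3]
tcp_rot: [-170.7, 89.9, -150.8]
ft_force: [0.0, 0.6, -0.0]
finger_gap: 0.2
```

Request:
carry_out(commands=[0.01, 0, 0, 0, 0, 0, 1, 0.01, 0, 0, 0, 0, 0, 1])

```text
time: 4.32
tool_pos: [538.0, -134.7, 138.8]
tcp_rot: [163.1, 89.8, -177.1]
ft_force: [0.5, 0.1, -0.2]
finger_gap: 0.4
```

Run:
```python
from h import *
rows([dial(-70,8,140),dial(-70,8,120),dial(-70,8,96)])
p,d,K,E=snap('wrist'); cv2.imwrite('pics/w2.png',p[...,::-1])
```

```text
t 4.325 [ 538.  -134.7  138.8] zyaw 19.8 F [ 0.49  0.11 -0.24] j6 -129.1
[-0.0012, -0.0021, 0.0003] [-0.2, -0.2, -0.1]
[0.0188, -0.0022, 0.0004] [-0.2, -0.2, -0.1]
[0.0428, -0.0022, 0.0005] [-0.2, -0.2, -0.1]
```

View pics/w2.png

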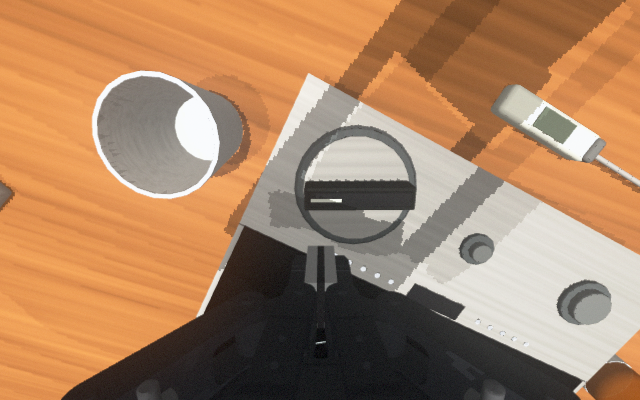

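The bar lies across the image at (305–415, 182–210) with the white line at its left end. The shut fingers are below that end, as planned. I re-measure the bar from this view and descend.

```bash
cat >> h.py <<'E'
def bar(n='wrist',box=None):
    p,d,K,E=load(n); vv,uu=np.mgrid[0:400,0:640]
    q=np.linalg.solve(K,np.stack([uu.ravel(),vv.ravel(),np.ones(uu.size)]))*d.ravel()
    P=(E[:3,:3]@np.array([q[0],-q[1],-q[2]])).T+E[:3,3]
    m=(P[:,2]>86)&(P[:,2]<95.5)&(np.hypot(*(P[:,:2]-C).T)<39)
    h=p.reshape(-1,3).max(1); 
    X=P[m&(h<260)][:,:2]; rr=cv2.minAreaRect(X.astype(np.float32)); c=X-X.mean(0); w,V=np.linalg.eigh(c.T@c); print('bar',m.sum(),np.round(rr[0],1),np.round(rr[1],1),'ang',round(rr[2],1),'pca',np.degrees(np.arctan(V[1,1]/V[0,1])).round(1))
E
python3 - <<'E'
from h import *
bar()
E
```

```text
bar 2699 [ 505.8 -122.8] [14.5 65.8] ang 20.1 pca -70.1
```

Request:
carry_out(commands=[0.015, -0.002, 0.0005, 0, 0, 0, 1, 0.03, -0.002, 0.0005, 0, 0, 0, 1, 0.043, -0.002, 0.0005, 0, 0, 0, 1, 0.043, -0.002, 0.0005, 0, 0, 0, 1])

```text
time: 4.88
tool_pos: [537.9, -136.2, 94.2]
tcp_rot: [154.2, 89.6, 174.0]
ft_force: [-0.7, -0.3, 0.8]
finger_gap: -0.0
```

Run:
```python
from h import *
rows([dial(-70,-18*0+g,96) for g in (4,2,0)]+[dial(-70-a,0,96) for a in (5,10,15,20,25,30,35)])
```

```text
t 4.875 [ 537.9 -136.2   94.2] zyaw 19.8 F [-0.73 -0.34  0.76] j6 -129.2
[-0.0018, -0.0007, -0.0031] [-0.2, -0.4, -0.2]
[-0.0018, -0.0007, -0.0051] [-0.2, -0.4, -0.2]
[-0.0017, -0.0007, -0.0071] [-0.2, -0.4, -0.2]
[-0.0017, -0.0022, -0.0093] [4.8, -0.4, -0.2]
[-0.0017, -0.0035, -0.0117] [9.8, -0.4, -0.1]
[-0.0017, -0.0046, -0.0141] [14.8, -0.4, -0.1]
[-0.0017, -0.0054, -0.0167] [19.8, -0.4, -0.1]
[-0.0017, -0.006, -0.0193] [24.8, -0.4, -0.1]
[-0.0017, -0.0064, -0.022] [29.8, -0.4, -0.1]
[-0.0017, -0.0066, -0.0247] [34.8, -0.4, -0.1]
```

Request:
carry_out(commands=[-0.002, -0.0007, -0.003, 0, 0, 0, 1, -0.002, -0.0007, -0.005, 0, 0, 0, 1, -0.002, -0.0007, -0.007, 0, 0, 0, 1, -0.002, -0.0022, -0.0093, 5, 0, 0, 1, -0.002, -0.0035, -0.0117, 10, 0, 0, 1, -0.002, -0.0046, -0.0141, 15, 0, 0, 1, -0.002, -0.0054, -0.0167, 20, 0, 0, 1, -0.002, -0.0054, -0.0167, 20, 0, 0, 1])

```text
time: 5.88
tool_pos: [524.0, -147.2, 96.6]
tcp_rot: [175.8, 89.6, 175.6]
ft_force: [-0.1, 0.9, 0.4]
finger_gap: -0.1
```

Run:
```python
from h import *
p,d,K,E=snap('wrist'); cv2.imwrite('pics/w3.png',p[...,::-1]); bar()
rows([dial(-70-a,0,96) for a in range(20,81,5)])
```

```text
bar 4767 [ 509.4 -124.1] [68.3 25.1] ang 83.2 pca 85.5
t 5.925 [ 524.1 -147.1   96.6] zyaw -0.1 F [ 0.09 -1.1  -0.09] j6 -110.9
[0.0006, 0.0001, -0.0001] [-0.1, -0.4, -0.0]
[0.0006, -0.0014, -0.0023] [4.9, -0.4, -0.0]
[0.0006, -0.0027, -0.0047] [9.9, -0.4, 0.0]
[0.0006, -0.0037, -0.0072] [14.9, -0.4, 0.0]
[0.0007, -0.0046, -0.0097] [19.9, -0.4, 0.0]
[0.0007, -0.0052, -0.0123] [24.9, -0.4, 0.1]
[0.0007, -0.0056, -0.015] [29.9, -0.4, 0.1]
[0.0007, -0.0058, -0.0177] [34.9, -0.4, 0.1]
[0.0007, -0.0057, -0.0204] [39.9, -0.4, 0.1]
[0.0007, -0.0054, -0.023] [44.9, -0.4, 0.1]
[0.0008, -0.0048, -0.0257] [49.9, -0.4, 0.1]
[0.0008, -0.004, -0.0283] [54.9, -0.4, 0.1]
[0.0008, -0.0031, -0.0307] [59.9, -0.3, 0.2]
```

View pics/w3.png

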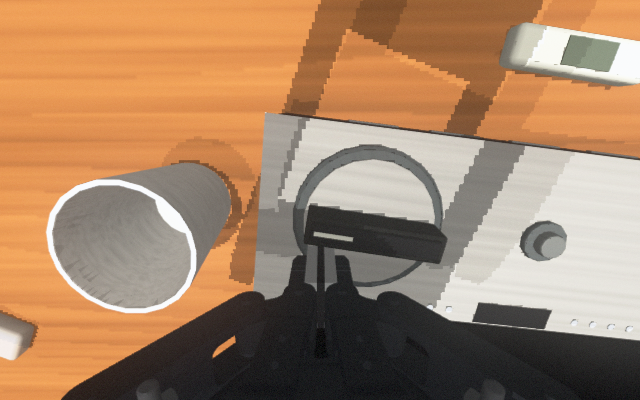

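The bar has snapped ahead to click 1, tilted about 10° from the finger face. The fingertip touches only the one flank. I continue to 80° (2.67 clicks).

Request:
carry_out(commands=[0.0005, -0.0014, -0.0023, 5, 0, 0, 1, 0.0005, -0.0027, -0.0047, 10, 0, 0, 1, 0.0005, -0.0037, -0.0072, 15, 0, 0, 1, 0.0005, -0.0046, -0.0097, 20, 0, 0, 1, 0.0005, -0.0052, -0.0123, 25, 0, 0, 1, 0.0005, -0.0056, -0.015, 30, 0, 0, 1, 0.0005, -0.0058, -0.0177, 35, 0, 0, 1, 0.0005, -0.0057, -0.0204, 40, 0, 0, 1, 0.0005, -0.0054, -0.023, 45, 0, 0, 1, 0.0005, -0.0048, -0.0257, 50, 0, 0, 1, 0.0005, -0.004, -0.0283, 55, 0, 0, 1, 0.0005, -0.0031, -0.0307, 60, 0, 0, 1])

```text
time: 7.42
tool_pos: [493.4, -150.2, 96.5]
tcp_rot: [-123.0, 89.6, 176.9]
ft_force: [0.2, -0.1, 0.2]
finger_gap: -0.1
```

```bash
cat >> h.py <<'E'
def barc(): # dark top of bar by depth, finger excluded: beyond-flank points dropped by tool-plane
    p,d,K,E=load('wrist'); s=sense(); T=s['tool_pos']; Rm=R.from_euler('xyz',s['tcp_rot'],degrees=True).as_matrix()
    vv,uu=np.mgrid[0:400,0:640]; q=np.linalg.solve(K,np.stack([uu.ravel(),vv.ravel(),np.ones(uu.size)]))*d.ravel()
    P=(E[:3,:3]@np.array([q[0],-q[1],-q[2]])).T+E[:3,3]; L=(P-T)@Rm
    m=(P[:,2]>88)&(P[:,2]<95.5)&(np.hypot(*(P[:,:2]-C).T)<37)&((L[:,2]<-13)|(abs(L[:,1])>19)); X=P[m][:,:2]
    rr=cv2.minAreaRect(X.astype(np.float32)); c=X-X.mean(0); w,V=np.linalg.eigh(c.T@c); print('bar',m.sum(),np.round(rr[0],1),np.round(rr[1],1),'pca',np.degrees(np.arctan(V[1,1]/V[0,1])).round(1))
E
python3 - <<'E'
from h import *
p,d,K,E=snap('wrist'); cv2.imwrite('pics/w4.png',p[...,::-1]); barc()
rows([dial(-70-a,0,96) for a in (80,85,90,95,100,105,108,111,114)])
E
```

```text
bar 4020 [ 505.4 -122.1] [65.9 14.7] pca 26.7
t 7.475 [ 493.2 -150.    96.4] zyaw -60.4 F [ 0.13 -0.    0.2 ] j6 -52.1
[0.0004, 0.0001, 0.0002] [-0.4, -0.2, 0.3]
[0.0004, -0.0014, -0.0021] [4.6, -0.2, 0.3]
[0.0004, -0.0027, -0.0044] [9.6, -0.2, 0.3]
[0.0004, -0.0037, -0.0069] [14.6, -0.2, 0.3]
[0.0004, -0.0046, -0.0095] [19.6, -0.2, 0.3]
[0.0004, -0.0052, -0.0121] [24.6, -0.1, 0.3]
[0.0004, -0.0055, -0.0137] [27.6, -0.1, 0.4]
[0.0004, -0.0057, -0.0153] [30.6, -0.1, 0.4]
[0.0004, -0.0058, -0.0169] [33.6, -0.1, 0.4]
```

View pics/w4.png

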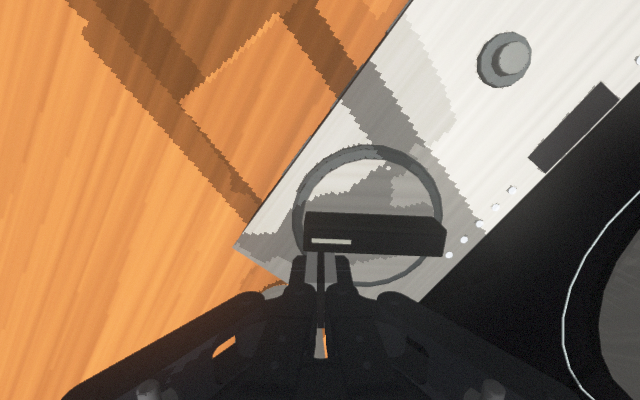

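Request:
carry_out(commands=[0, 0, 0, 0, 0, 0, 1, 0, 0, 0, 0, 0, 0, 1])

```text
time: 7.72
tool_pos: [493.3, -150.0, 96.5]
tcp_rot: [-124.1, 89.6, 175.6]
ft_force: [0.5, 0.0, -0.1]
finger_gap: 0.1
```

Run:
```python
from h import *
p,d,K,E=snap('wrist'); barc()
rows([dial(-70-a,0,96) for a in (80,85,90,95,100,105,108,111,114)])
```

```text
bar 4092 [ 505.6 -122.3] [66.  14.8] pca 20.3
t 7.775 [ 493.3 -150.    96.5] zyaw -60.3 F [-0.2  -0.74  0.52] j6 -52.2
[0.0005, 0.0, 0.0001] [-0.3, -0.2, 0.3]
[0.0005, -0.0015, -0.0022] [4.7, -0.2, 0.3]
[0.0005, -0.0028, -0.0045] [9.7, -0.2, 0.3]
[0.0005, -0.0038, -0.007] [14.7, -0.2, 0.3]
[0.0005, -0.0047, -0.0095] [19.7, -0.2, 0.3]
[0.0005, -0.0053, -0.0122] [24.7, -0.1, 0.3]
[0.0005, -0.0056, -0.0137] [27.7, -0.1, 0.3]
[0.0005, -0.0058, -0.0153] [30.7, -0.1, 0.3]
[0.0005, -0.0059, -0.017] [33.7, -0.1, 0.3]
```

Now the bar is at 20.3° (mod 180), which is exactly 3 clicks. The last push goes to 109°, slower.

Request:
carry_out(commands=[0.0005, -0.0015, -0.0022, 5, 0, 0, 1, 0.0005, -0.0028, -0.0045, 10, 0, 0, 1, 0.0005, -0.0038, -0.007, 15, 0, 0, 1, 0.0005, -0.0047, -0.0095, 20, 0, 0, 1, 0.0005, -0.0053, -0.0122, 25, 0, 0, 1, 0.0005, -0.0056, -0.0137, 28, 0, 0, 1, 0.0005, -0.0056, -0.0137, 28, 0, 0, 1, 0.0005, -0.0056, -0.0137, 28, 0, 0, 1, 0.0005, -0.0056, -0.0137, 28, 0, 0, 1, 0.0005, -0.0056, -0.0137, 28, 0, 0, 1])

```text
time: 9.02
tool_pos: [481.7, -140.9, 96.0]
tcp_rot: [-96.4, 89.6, 175.4]
ft_force: [0.5, 0.1, 0.8]
finger_gap: 0.3
```

Run:
```python
from h import *
p,d,K,E=snap('wrist'); barc()
rows([dial(-178,0,96),dial(-178,12,96),dial(-178,12,150)])
```

```text
bar 4108 [ 505.8 -122.5] [15.1 66. ] pca -9.6
t 9.075 [ 481.7 -140.9   96. ] zyaw -88.3 F [-0.22 -0.02 -0.15] j6 -23.8
[-0.0, -0.0, -0.0001] [-0.3, -0.0, 0.4]
[-0.0, 0.0, 0.0119] [-0.3, -0.0, 0.4]
[-0.054, -0.0003, 0.0119] [-0.3, -0.0, 0.4]
```

The bar is at -9.6° (mod 180), which is 119.6–120° turned: four clicks. I back off and lift.

Request:
carry_out(commands=[0, 0, 0.006, 0, 0, 0, 1, 0, 0, 0.012, 0, 0, 0, 1, 0, 0, 0.012, 0, 0, 0, 1, -0.03, 0, 0.012, 0, 0, 0, 1, -0.055, 0, 0.012, 0, 0, 0, 1, -0.055, 0, 0.012, 0, 0, 0, 1])

```text
time: 9.82
tool_pos: [484.0, -153.7, 153.4]
tcp_rot: [-59.6, 89.9, -147.8]
ft_force: [-0.6, -0.5, -0.5]
finger_gap: 0.0
```

Run:
```python
from h import *
p,d,K,E=snap('wrist'); barc(); cv2.imwrite('pics/w5.png',p[...,::-1])
# start key by depth
vv,uu=np.mgrid[0:400,0:640]; q=np.linalg.solve(K,np.stack([uu.ravel(),vv.ravel(),np.ones(uu.size)]))*d.ravel()
P=(E[:3,:3]@np.array([q[0],-q[1],-q[2]])).T+E[:3,3]
for n,c,rad in [('start',(531,76),24),('timer',(518.5,-22.5),16)]:
    m=(P[:,2]>68.5)&(P[:,2]<75)&(np.hypot(P[:,0]-c[0],P[:,1]-c[1])<rad); X=P[m]
    if m.sum()>10: print(n,m.sum(),np.round(cv2.minEnclosingCircle(X[:,:2].astype(np.float32)),1) if 0 else cv2.minEnclosingCircle(X[:,:2].astype(np.float32)),np.median(X[:,2]))
rows([target([531,76.5,150],-97)])
```

```text
bar 2182 [ 504.6 -121.8] [14.1 65.8] pca -9.5
timer 485 ((517.280517578125, -22.847497940063477), 7.048741817474365) 70.69270982618198
t 9.875 [ 483.  -153.3  151.7] zyaw -88.3 F [ 0.37 -0.13  0.39] j6 -25.0
[0.0014, 0.0549, -0.2282] [8.7, 0.0, 0.3]
```

View pics/w5.png

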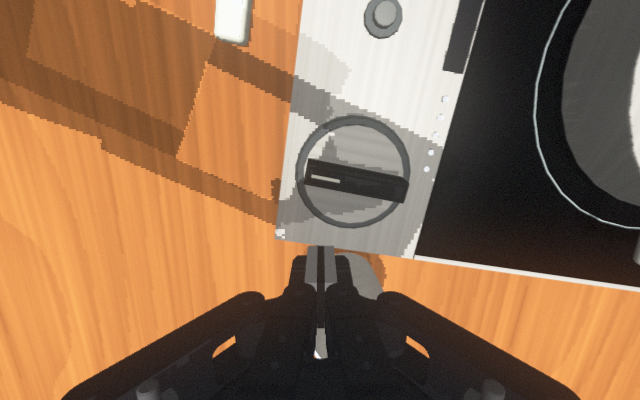

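The dial rests at four clicks with the finger clear, and the white line is at (325,178). I move toward the start key, stopping halfway to measure it.

Request:
carry_out(commands=[-0.02, 0.04, -0.13, 8.7, 0, 0, 1, -0.02, 0.04, -0.13, 8.7, 0, 0, 1, -0.02, 0.04, -0.13, 8.7, 0, 0, 1, -0.02, 0.04, -0.13, 8.7, 0, 0, 1])

```text
time: 10.38
tool_pos: [518.6, -21.5, 170.3]
tcp_rot: [-79.3, 89.6, -176.2]
ft_force: [0.2, -0.2, 0.1]
finger_gap: -0.3
```

Run:
```python
from h import *
p,d,K,E=snap('wrist')
vv,uu=np.mgrid[0:400,0:640]; q=np.linalg.solve(K,np.stack([uu.ravel(),vv.ravel(),np.ones(uu.size)]))*d.ravel()
P=(E[:3,:3]@np.array([q[0],-q[1],-q[2]])).T+E[:3,3]
m=(P[:,2]>68.5)&(P[:,2]<75)&(np.hypot(P[:,0]-531,P[:,1]-76)<24); X=P[m]
(c,rad)=cv2.minEnclosingCircle(X[:,:2].astype(np.float32)); print(m.sum(),c,rad,np.median(X[:,2]))
rows([target([*c,z],-97) for z in (150,105,95)])
```

```text
1399 (531.5838623046875, 76.18603515625) 15.1605224609375 72.38584826679246
t 10.425 [518.4 -22.5 170.3] zyaw -96.9 F [ 0.1  -0.39 -0.54] j6 -1.1
[0.0201, 0.0013, -0.0995] [0.1, 0.1, 0.4]
[0.0651, 0.0016, -0.0996] [0.1, 0.1, 0.4]
[0.0751, 0.0016, -0.0996] [0.1, 0.1, 0.4]
```

Request:
carry_out(commands=[0.01, 0.0015, -0.06, 0, 0, 0, 1, 0.02, 0.0015, -0.0995, 0, 0, 0, 1, 0.02, 0.0015, -0.0995, 0, 0, 0, 1, 0.05, 0.0015, -0.0995, 0, 0, 0, 1, 0.07, 0.0015, -0.0995, 0, 0, 0, 1, 0.07, 0.0015, -0.0995, 0, 0, 0, 1])

```text
time: 11.18
tool_pos: [529.7, 74.0, 98.0]
tcp_rot: [-75.7, 89.4, -172.7]
ft_force: [-0.5, -1.3, -0.4]
finger_gap: 0.3
```

Run:
```python
from h import *
rows([target([531.5,76.2,z],-97) for z in (95,89)])
```

```text
t 11.175 [529.7  74.   98. ] zyaw -97.0 F [-0.47 -1.26 -0.36] j6 9.5
[0.003, 0.0015, -0.0025] [-0.0, 0.2, 0.6]
[0.009, 0.0016, -0.0025] [-0.0, 0.2, 0.6]
```

Request:
carry_out(commands=[0, 0.0015, -0.0025, 0, 0, 0, 1, 0.003, 0.0015, -0.0025, 0, 0, 0, 1, 0.006, 0.0015, -0.0025, 0, 0, 0, 1, 0.008, 0.0015, -0.0025, 0, 0, 0, 1, 0.008, 0.0015, -0.0025, 0, 0, 0, 1])

```text
time: 11.8
tool_pos: [532.0, 76.1, 90.5]
tcp_rot: [-73.0, 89.4, -170.1]
ft_force: [1.4, -1.0, 2.7]
finger_gap: 0.0
```

Request:
carry_out(commands=[0.001, 0, 0, 0, 0, 0, 1, 0.002, 0, 0, 0, 0, 0, 1, 0.003, 0, 0, 0, 0, 0, 1, 0.004, 0, 0, 0, 0, 0, 1, 0.004, 0, 0, 0, 0, 0, 1])

```text
time: 12.42
tool_pos: [532.3, 76.1, 88.7]
tcp_rot: [-71.3, 89.5, -168.3]
ft_force: [-10.0, -4.1, 22.4]
finger_gap: -0.0
```

The force is 22 N and has stopped rising with travel, at tip z ≈ 66.7 (the down-stop is 67), so the key is fully down. I release straight up.

Request:
carry_out(commands=[-0.002, 0, 0, 0, 0, 0, 1, -0.006, 0, 0, 0, 0, 0, 1, -0.02, 0, 0, 0, 0, 0, 1, -0.05, 0, 0, 0, 0, 0, 1, -0.09, 0, 0, 0, 0, 0, 1, -0.09, 0, 0.02, 0, 0, 0, 1, -0.09, 0, 0.06, 0, 0, 0, 1, -0.09, 0, 0.1, 0, 0, 0, 1, -0.09, 0, 0.1, 0, 0, 0, 1, -0.09, 0, 0.1, 0, 0, 0, 1])

```text
time: 13.68
tool_pos: [520.5, -22.9, 178.5]
tcp_rot: [-75.6, 89.4, -172.7]
ft_force: [0.2, -0.2, 1.0]
finger_gap: -0.1
```

Run:
```python
from h import *
p,d,K,E=snap('wrist'); cv2.imwrite('pics/w6.png',p[...,::-1])
vv,uu=np.mgrid[0:400,0:640]; q=np.linalg.solve(K,np.stack([uu.ravel(),vv.ravel(),np.ones(uu.size)]))*d.ravel()
P=(E[:3,:3]@np.array([q[0],-q[1],-q[2]])).T+E[:3,3]
m=(P[:,2]>63)&(P[:,2]<78)&(np.hypot(P[:,0]-531.5,P[:,1]-76.2)<10); print(m.sum(),np.median(P[m][:,2]))
a,b,K2,E2=snap('top'); cv2.imwrite('pics/top1.png',cv2.resize(a[90:290,90:490,::-1],None,fx=2,fy=2))
X=[]
for v in range(215,250):
  for x in range(355,388):
    if a[v,x].max()<60: X.append(ray(x,v,K2,E2,91)[:2])
X=np.array(X); X=X[np.hypot(*(X-C).T)<30]; w,V=np.linalg.eigh(np.cov(X.T)); print('top bar',len(X),np.degrees(np.arctan(V[1,1]/V[0,1])))
print(sense()['ft_force'],sense()['tool_pos'])
```

```text
699 72.5757710316486
top bar 52 -11.177641038637113
[-0.15700039  0.16879995 -0.71411897] [520.74755213 -22.24939589 178.70132823]
```

View pics/top1.png

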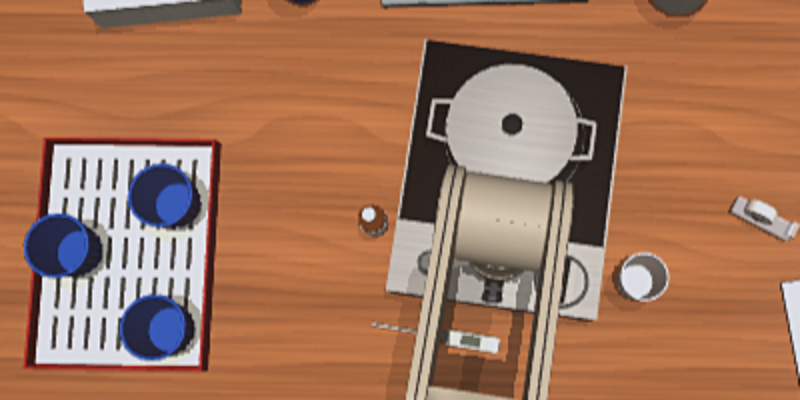

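The key is back up at z 72.6, against 72.4 before the press. The bottle, cup, pan and thermometer are where they were. Handing in.

```bash
python3 -c "
from bench import order
print(order.hand_in())"
```

```text
the job is handed in; nothing more can be done
None
```

The job is handed in at about 14 s of robot time, against the 61 s limit. The hob dial is at its fourth click, and the larger key has been pressed fully down and released.

- **Dial:** I pushed the bar clockwise with the shut fingertips on one flank only. The wrist camera showed it at one click, then 90° (three clicks), then 119.6° (four clicks, 120°). It read the same after the finger was withdrawn.
- **Start key:** It went fully down, with 22 N upward on the tool and the fingertip at about 66.7 mm, where the bottom stop is 67 mm. After release its top measured 72.6 mm, against 72.4 mm before the press.
- **Everything else:** In the last top view the pan, cup, bottle, thermometer, moulds and tape dispenser looked unmoved, and I never went down at the smaller key. The arm was clear, about 90 mm above the panel, with the wrist force near zero.

**Checks that fell short:**
- At the third click, one camera reading showed the dial about 7° short because it was still snapping over. It read correctly 0.3 s later.
- One bar measurement, made during the first click, was spoiled by the finger and not used. For that click I relied on the picture.
- The final top-view dial angle (-11° against -9.6°) came from only 52 pixels because the arm hid most of the dial, so it is weak support.

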